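# Knock the catch pin of a shelf cupboard with a mallet

### The job

Open the little cupboard in the shelf front. First lift the blue jar out of the door's way and stand it upright in the yellow tray; then pick up the wooden mallet and, with it, knock the slanted sprung steel pin on the shelf top all the way in along its own line, so that the catch lets go and the door springs wide open; finally stand the mallet upright on its head in the tray beside the jar. Strike the pin only with the mallet, keep the jar upright, and leave the tea bowls, the ladle and the tin where they stand.

Things in the scene. Friction and masses are not known exactly. Their poses are not given: they have to be found in the camera images.
- shelf: Fixed low shelf unit: painted carcase 200 deep (x) by 320 wide (y), wooden top at 140 mm height. Origin: centre of its underside on the worktop; x points from its front to its back, so the front face with the door lies at x = -100 mm and faces the robot.
- board_edge (a point): Middle of the lower front edge of the raised board over the shelf top (14 mm thick, full width). In the shelf's frame it lies at x = -65 mm, z = 300 mm; the board runs back to x = +100 mm, on two end plates at y = +-152 mm, x = 27 to 97 mm. It overhangs the catch pin, so that a vertical gripper does not fit above the pin.
- pin (a joint): Travel of the sprung catch pin along its axis: 0 = out (rest), 0.014 m = fully in (hard stop). Spring 7 N at rest rising to 14 N fully in, plus damping of 45 N per m/s; it springs out again when let go. The catch frees the door between 7 and 12 mm of travel; stay there about 0.2 s.
- pin_top (a point): Centre of the flat struck face of the pin's round steel head (24 mm diameter, 8 mm thick). At rest, in the shelf's frame: x = -81, y = 0, z = 177 mm. Its z axis is the pin's axis pointing out, leaning 35 degrees from vertical towards the shelf's front (-x of the shelf). The pin slides in a fixed steel collar 34 mm wide that ends 15 mm below the head's underside.
- door (a joint): Opening angle of the cupboard door: 0 = shut and held by the catch, 1.4 rad = wide open (stop). When the catch lets go a hinge spring swings it fully open in about half a second, with about 0.1 N m, and keeps it open.
- door_edge (a point): Top front corner of the door's free edge. Door 146 wide, 98 high, 12 thick, lower edge 21 mm above the worktop, flush in the shelf front; hinged at the shelf's y = +75 mm, it swings out towards the robot over a quarter circle of 150 mm radius. A knob stands out 17 mm near the free edge.
- jar: Squat blue glass jar with aluminium screw lid, standing on the worktop in front of the door: 58 mm diameter up to 48 mm, lid 51 mm diameter, 70 mm high in all, 0.18 to 0.35 kg. Origin: centre of its underside, z up.
- mallet: Wooden pounding mallet standing on its head on a square cork mat (150 mm, 4 mm thick): a round head 52 mm diameter and 42 mm high, with the round handle, 24 mm diameter, rising straight up from it to 125 mm in all. The head's flat underside is the striking face. 0.15 to 0.3 kg. Origin: centre of the underside, z up along the handle.
- tray: Yellow plastic tray, loose, open on top, 240 (x) by 160 (y) by 25 mm high, walls and floor 4 mm. Origin: centre of its underside; z up.
- bowl0: Upturned porcelain tea bowl on the shelf top, 90 mm across the rim (below), 50 mm high, foot 39 mm. Origin: centre of its lower side. Must be left alone.
- bowl1: The other upturned tea bowl, same size, on the other side of the pin. Must be left alone.
- ladle: Aluminium milk ladle standing on its cup on the worktop in front of the shelf to one side of the door: cup 64 mm diameter, 50 mm high, thin upright handle to 225 mm height at its +x side (33 mm off centre). Origin: centre of its underside. Must be left alone.
- tin: Steel tin 57 mm diameter, 91 mm high, standing on the worktop on the other side of the door. Origin: centre of its underside. Must be left alone.
Things that resemble listed ones, but are neither listed nor needed, are in the scene too. Of the things that look like the jar, the smaller one is meant.

How it is judged:
On the way, in this order (a step that is already met when the one before it is completed fails the run):
1. the jar stands upright in the tray, let go, with the door still shut (x of jar in the frame of tray between -0.092 and 0.092 m and y of jar in the frame of tray between -0.054 and 0.054 m and z of jar in the frame of tray between -0.002 and 0.012 m and angle between jar's own z axis and vertical below 0.15 rad and linear speed of jar below 0.03 m/s and contact force between jar and the fingers below 0.2 N and value of joint door below 0.1 rad), for 0.2 s.
2. the pin is driven in at least 9 mm by the mallet (value of joint pin above 0.009 m and contact force between mallet and pin above 2 N), for 0.02 s.
3. the door has sprung wide open (value of joint door above 1.2 rad), for 0.1 s.
At the end, for the whole second after the job is handed in: The door stands open by more than 1.2 rad, the pin has sprung out again (travel under 3 mm), and jar and mallet both stand upright (within 0.15 rad) on the floor of the tray, released and at rest (x of jar in the frame of tray between -0.092 and 0.092 m and y of jar in the frame of tray between -0.054 and 0.054 m and z of jar in the frame of tray between -0.002 and 0.012 m and angle between each of jar, mallet's own z axis and vertical below 0.15 rad and linear speed of each of jar, mallet below 0.03 m/s and contact force between each of jar, mallet and the fingers below 0.2 N and x of mallet in the frame of tray between -0.092 and 0.092 m and y of mallet in the frame of tray between -0.054 and 0.054 m and z of mallet in the frame of tray between -0.002 and 0.012 m and value of joint door above 1.2 rad and value of joint pin below 0.003 m); the robot touches nothing.
It fails at once if a tea bowl is shifted more than 20 mm or tipped (distance of any of bowl0, bowl1 from where it was at the start of the episode above 0.02 m or angle between any of bowl0, bowl1's own z axis and vertical above 0.3 rad).
It fails at once if the ladle is shifted more than 20 mm or tipped (distance of ladle from where it was at the start of the episode above 0.02 m or angle between ladle's own z axis and vertical above 0.3 rad).
It fails at once if the tin is shifted more than 20 mm or tipped (distance of tin from where it was at the start of the episode above 0.02 m or angle between tin's own z axis and vertical above 0.3 rad).
It fails at once if the jar is tipped (angle between jar's own z axis and vertical above 0.6 rad).
It fails at once if the pin is pushed with the gripper, the arm or the jar instead of the mallet (contact force between pin and the fingers above 1 N or contact force between pin and the arm above 1 N or contact force between pin and jar above 1 N).
It also fails if it takes over 64 s, if anything falls off the work surface, if the arm or the gripper's body presses on something with over 40 N, if the wrist force passes 120 N, or if a joint passes its speed limit or range.

### The arm

A 7-joint arm with a two-finger parallel gripper is mounted at the origin on the work surface. World frame = base frame: x ahead of the robot, y to its left, z up, the work surface at z = 0. Lengths are in m, angles in rad, forces in N, time in s.
With the tool pointing down it reaches from about 0.4 to 0.875 m from the base axis. Payload 6.5 kg.
Tool frame: the origin (TCP) lies midway between the tips of the shut fingers; the grasp point (between the pads) lies 19 mm behind it; z points along the fingers, y is the line along which they close (so a half turn about z gives the same grasp; the last joint's range is limited). The gripper opens to 88 mm and grips with 3 to 60 N. Pads are 18 mm wide; open, the fingers measure 123 mm over their backs; the gripper's body (75 mm by 187 mm) begins 45 mm behind the grasp point.
Start: joints at [-1.286, 0.536, -0.004, 1.538, 0.003, 1.067, -0.071], TCP at [0.223, 0.61, 0.239] pointing down, gripper open.
Joint ranges: [-2.7, 2.7], [-0.37, 2.16], [-1.27, 1.26], [0.24, 2.4], [-1.31, 4.45], [0.19, 1.91], [-2.76, 2.76]. Speed limits (rad/s): [2.39, 2.39, 3.14, 3.14, 3.14, 3.14, 3.14].

### API

Orientations are given as [roll, pitch, yaw] about the fixed x, y, z axes, in that order (R = Rz(yaw) Ry(pitch) Rx(roll)).
In Python, from workcell import manip gives the robot as it stands. The module is installed in compiled form; this text tells all that it offers.
- The arm moves only by the tool carry_out, never from a script. Its argument "steps" is a list of rows, each an object of numbers: "dx", "dy", "dz": the shift along the tool's x, y, z in units of 30 mm (1.0 is 30 mm); "rx", "ry", "rz": the turn, a rotation vector about the tool's x, y, z in units of 5 degrees (1.0 is 5 degrees); "claw": the opening in per cent of the stroke, from 0 (shut) to 100 (fully open). A call has 1 to 8 rows; each row shifts and turns the commanded pose from where the row before left it, along the tool's axes as they then stand; what a row does not reach is not made up. A row lasts 1/10 s, in which the tool goes at most 50 mm and 8.59 degrees, less where a joint would pass 70% of its speed; a pose out of reach is approached as far as the arm can. A call is refused whole if a number of a shift passes 1 or a number of a turn 1, either way. A call with a gripper value outside its range is refused whole. The fingers move at their own pace and stop on an object; "newtons" is the grip in N (left out, the last holds). Time passes only in rows, so rows that do not move let the fingers close. It gives the time, the measured TCP pose, the force, the opening and the grip force at its end, in the units of the state.
- manip.observe(): the state, without advancing time (a new reading comes with each control period).
- manip.grab_frame(name): name is "scene" or "top" or "wrist"; returns a dict with "frame" (400x640x3 uint8, blue, green, red), "camera_matrix" (3x3 intrinsics, pixels), "pose" (4x4, takes a point from camera to world coordinates). Camera axes: x right, y up, looking along -z (the intrinsics and any distortion apply to the point x, -y, -z); pixel columns grow to the right and rows downward; lengths in m; the calibration is good to about 2 mm. A picture is of the moment at which its call begins. There is no depth.
- manip.hand_in(): hands the job in; it is judged then, once.
The state is a dict: "clock": time; "joints": joint angles; "qd": joint speeds; "joint_torque": joint torques, N m; "tool_pos": TCP position; "orientation": TCP orientation; "wrist_force": force on the tool from outside, world axes, zero at the start; "wrist_torque": the same for the moment, N m; "width": opening from 0.0 (shut) to 1.0 (fully open); "grasp_force": force on a finger pad.
Only numpy, scipy, OpenCV 4.12 (cv2) and the standard library are available. Lean on these libraries where they do the work, as an engineer would, in place of code of your own. Each camera call takes 0.05 s, during which the arm holds its last target. There are 200 camera calls.

## Working session

There is one attempt and no reset: what is moved stays moved. The work goes in short steps, Python scripts to look and compute and a tool call to move; the robot and the scene stay as the last step left them, time stands still between calls to the robot, and variables do not carry over. Pictures are saved under pics/ and viewed, at most 10 in all, crops included, and the job is handed in when it is done.

Besides the shell and the picture viewer there is one more tool, called after ">>>" in YAML: its name, and indented under it one key for each argument. carry_out: Moves the arm, as the interface text tells. Its arguments: {"type":"object","properties":{"steps":{"type":"array"},"newtons":{"type":"number"}},"required":["steps"]}

```bash
mkdir -p pics
cat > h.py <<'E'
import numpy as np,cv2,pickle
from workcell import manip
def grab(n,tag):
    f=manip.grab_frame(n); cv2.imwrite(f'pics/{tag}.png',f['frame']); pickle.dump(f,open(f'{tag}.pkl','wb')); return f
def load(tag): return pickle.load(open(tag+'.pkl','rb'))
def ray(f,u,v,z):
    K=np.array(f['camera_matrix']);T=np.array(f['pose'])
    d=np.linalg.inv(K)@[u,v,1]; d=T[:3,:3]@[d[0],-d[1],-d[2]]
    o=T[:3,3]; return o+d*(z-o[2])/d[2]
def proj(f,p):
    K=np.array(f['camera_matrix']);T=np.array(f['pose'])
    c=T[:3,:3].T@(np.array(p)-T[:3,3]); q=K@[c[0],-c[1],-c[2]]; return q[:2]/q[2]
E
python3 - <<'E'
from h import *
for n in('scene','top'):
    f=grab(n,n+'0'); print({k:v for k,v in f.items() if k!='frame'})
print(manip.observe())
E
```

```text
{'camera_matrix': array([[372.21625171,   0.        , 318.89696745],
       [  0.        , 372.21625171, 201.98718425],
       [  0.        ,   0.        ,   1.        ]]), 'pose': array([[-0.79641863,  0.5473275 , -0.25719637,  0.30580208],
       [-0.60467852, -0.71438229,  0.35216734,  0.33716537],
       [ 0.00901434,  0.43599375,  0.89990455,  1.0840564 ],
       [ 0.        ,  0.        ,  0.        ,  1.        ]])}
{'camera_matrix': array([[396.47316724,   0.        , 317.92157419],
       [  0.        , 396.47316724, 198.01386499],
       [  0.        ,   0.        ,   1.        ]]), 'pose': array([[-0.00323402,  0.99737629, -0.07231922,  0.47356116],
       [-0.99985182, -0.00200232,  0.0170974 , -0.00443755],
       [ 0.01690773,  0.07236379,  0.99723498,  1.31282197],
       [ 0.        ,  0.        ,  0.        ,  1.        ]])}
{'clock': 0.1, 'joints': array([-1.28621821,  0.53713061, -0.00441645,  1.53874799,  0.00262276,
        1.06732689, -0.07122331]), 'qd': array([ 0.00056346, -0.00161826,  0.00154524, -0.00267744,  0.00049535,
        0.00026887,  0.0007727 ]), 'joint_torque': array([ 2.90149204e-03, -5.72070587e+01,  9.93931890e-01, -2.52224350e+01,
       -5.61751379e-02,  1.35032320e-02,  3.18747209e-05]), 'tool_pos': array([0.22319878, 0.60988452, 0.23791113]), 'orientation': array([-3.13999212e+00,  1.49784717e-04,  2.79085495e+00]), 'wrist_force': array([-0.46184619, -0.03906559,  0.86350912]), 'wrist_torque': array([-0.01912519, -0.02821439,  0.03908401]), 'grasp_force': 0.0, 'width': 1.0010217838751627}
```

View images.

View pics/scene0.png

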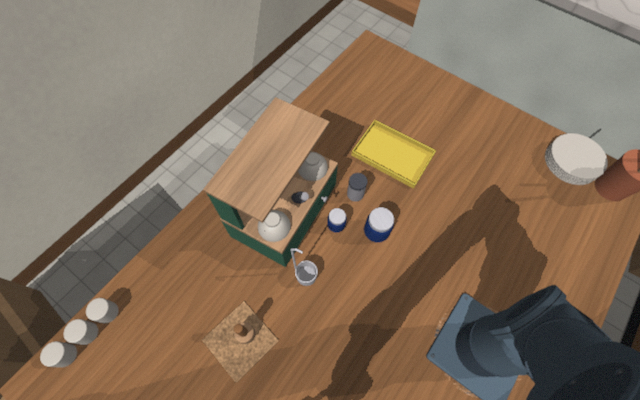

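View pics/top0.png

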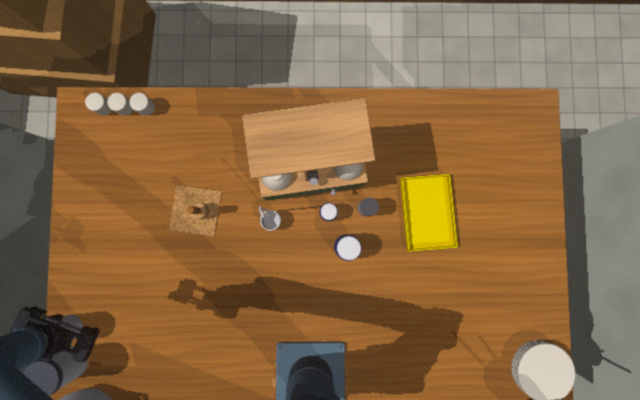

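Run:
```python
from h import *
a=load('top0')['frame'][90:260,160:470]; b=load('scene0')['frame'][90:390,190:450]
cv2.imwrite('pics/c1.png',cv2.resize(a,None,fx=2.58,fy=2.58,interpolation=cv2.INTER_CUBIC))
cv2.imwrite('pics/c2.png',cv2.resize(b,None,fx=2,fy=2,interpolation=cv2.INTER_CUBIC))
```

```text
(no output)
```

View pics/c1.png

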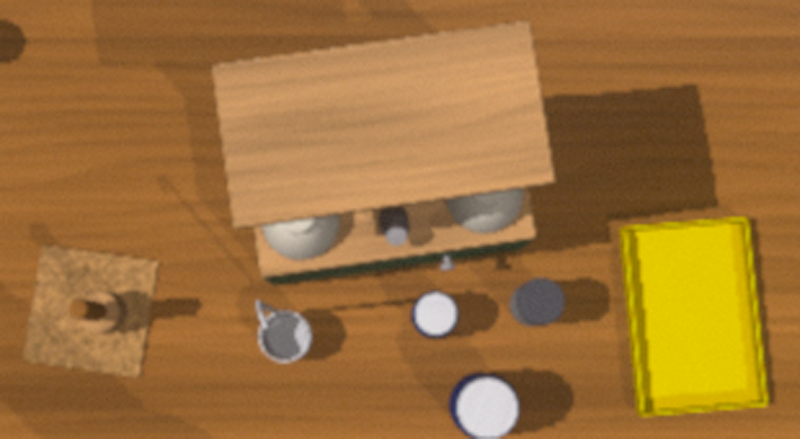

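View pics/c2.png

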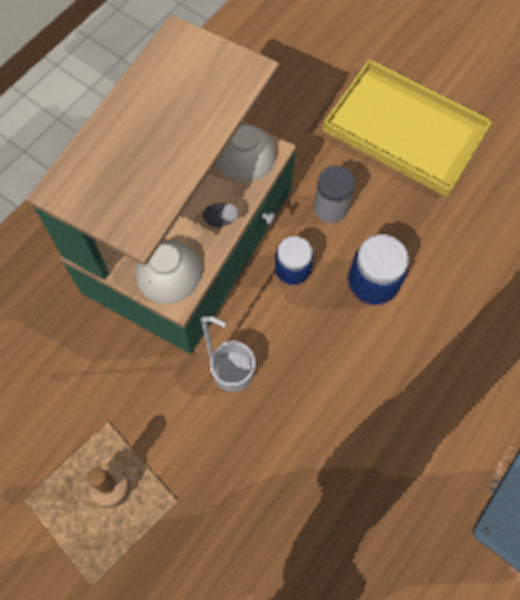

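Run:
```python
from h import *
t=load('top0');s=load('scene0')
T=lambda x,y,z:ray(t,160+x/2.58,90+y/2.58,z)[:2].round(4)
S=lambda x,y,z:ray(s,190+x/2,90+y/2,z)[:2].round(4)
for n,p,q in [('jar',(435,314,.07),(295,252,.07)),('mallet',(81,309,.129),(100,478,.129)),('pin',(397,233,.177),(229,214,.177)),('tin',(539,300,.091),(336,181,.091)),('ladle',(285,336,.05),(233,362,.05)),('bigjar',(486,405,.09),(381,258,.09)),
 ('boardFL',(233,226,.314),(140,263,.300)),('boardFR',(553,181,.314),(277,66,.314)),('boardBL',(213,66,.314),(37,205,.314)),('boardBR',(530,22,.314),(172,16,.314)),
 ('trayTL',(621,228,.025),(324,124,.025)),('trayTR',(748,218,.025),(370,62,.025)),('trayBR',(769,406,.025),(490,125,.025)),('trayBL',(641,415,.025),(448,192,.025)),('shelfFR',(533,237,.14),(293,145,.14)),('shelfFL',(266,279,.14),(190,320,.14))]:
    print(n,T(*p),S(*q))
```

```text
jar [ 0.5206 -0.0591] [ 0.5237 -0.0564]
mallet [0.5251 0.3514] [0.5233 0.3551]
pin [ 0.6071 -0.0124] [ 0.6053 -0.006 ]
tin [ 0.5362 -0.183 ] [ 0.5389 -0.1821]
ladle [0.4947 0.1248] [0.4979 0.1268]
bigjar [ 0.4114 -0.1184] [ 0.4144 -0.117 ]
boardFL [0.5981 0.1492] [0.6066 0.1513]
boardFR [ 0.6425 -0.1658] [ 0.6424 -0.1583]
boardBL [0.7577 0.1705] [0.7441 0.1722]
boardBR [ 0.8029 -0.1449] [ 0.8018 -0.1393]
trayTL [ 0.631  -0.2983] [ 0.6332 -0.2952]
trayTR [ 0.6437 -0.4611] [ 0.6435 -0.4518]
trayBR [ 0.4054 -0.4811] [ 0.4087 -0.4652]
trayBL [ 0.3948 -0.3192] [ 0.3988 -0.3103]
shelfFR [ 0.6066 -0.1698] [ 0.6129 -0.168 ]
shelfFL [0.5586 0.1377] [0.5614 0.135 ]
```

>>> carry_out:
  steps:
    - {"dx": -0.8,"dy": -1,"dz": -0.5,"rz": -1}
    - {"dx": -0.8,"dy": -1,"dz": -0.5,"rz": -1}
    - {"dx": -0.8,"dy": -1,"dz": -0.5,"rz": -1}
    - {"dx": -0.8,"dy": -1,"dz": -0.5,"rz": -1}
    - {"dx": -0.4,"dy": -1}
    - {"dx": -0.4,"dy": -1}
    - {"dx": -0.4,"dy": -1}
    - {"dx": -0.4,"dy": -1}

```text
invalid input
```

>>> carry_out:
  steps:
    - {"dx": -0.8,"dy": -1.0,"dz": -0.5,"rx": 0.0,"ry": 0.0,"rz": -1.0,"claw": 100}
  newtons: 20

```text
clock: 0.2
tool_pos: [0.2317, 0.5757, 0.2509]
orientation: [-3.139, -0.003, 2.885]
wrist_force: [0.7, -0.1, 0.8]
width: 1.001
grasp_force: 0.0
```

>>> carry_out:
  steps:
    - {"dx": -0.8,"dy": -1,"dz": -0.5,"rx": 0,"ry": 0,"rz": -1,"claw": 100}
    - {"dx": -0.8,"dy": -1,"dz": -0.5,"rx": 0,"ry": 0,"rz": -1,"claw": 100}
    - {"dx": -0.8,"dy": -1,"dz": -0.5,"rx": 0,"ry": 0,"rz": -1,"claw": 100}
    - {"dx": -0.4,"dy": -1,"dz": 0,"rx": 0,"ry": 0,"rz": 0,"claw": 100}
    - {"dx": -0.4,"dy": -1,"dz": 0,"rx": 0,"ry": 0,"rz": 0,"claw": 100}
    - {"dx": -0.4,"dy": -1,"dz": 0,"rx": 0,"ry": 0,"rz": 0,"claw": 100}
    - {"dx": -0.4,"dy": -1,"dz": 0,"rx": 0,"ry": 0,"rz": 0,"claw": 100}
    - {"dx": -0.4,"dy": -1,"dz": 0,"rx": 0,"ry": 0,"rz": 0,"claw": 100}

```text
clock: 1.0
tool_pos: [0.3505, 0.3214, 0.2985]
orientation: [-3.141, -0.0, 3.14]
wrist_force: [-0.2, -0.6, -0.5]
width: 0.998
grasp_force: 0.0
```

>>> carry_out:
  steps:
    - {"dx": -0.4,"dy": -1,"dz": 0,"rx": 0,"ry": 0,"rz": 0,"claw": 100}
    - {"dx": -0.4,"dy": -1,"dz": 0,"rx": 0,"ry": 0,"rz": 0,"claw": 100}
    - {"dx": -0.4,"dy": -1,"dz": 0,"rx": 0,"ry": 0,"rz": 0,"claw": 100}
    - {"dx": -0.4,"dy": -1,"dz": 0,"rx": 0,"ry": 0,"rz": 0,"claw": 100}
    - {"dx": -0.4,"dy": -1,"dz": 0,"rx": 0,"ry": 0,"rz": 0,"claw": 100}
    - {"dx": -0.4,"dy": -1,"dz": 0,"rx": 0,"ry": 0,"rz": 0,"claw": 100}
    - {"dx": -0.4,"dy": -1,"dz": 0,"rx": 0,"ry": 0,"rz": 0,"claw": 100}
    - {"dx": -0.4,"dy": -1,"dz": 0,"rx": 0,"ry": 0,"rz": 0,"claw": 100}

```text
clock: 1.8
tool_pos: [0.4459, 0.0814, 0.2986]
orientation: [-3.142, -0.0, 3.14]
wrist_force: [0.6, -0.2, -0.9]
width: 1.003
grasp_force: 0.0
```

>>> carry_out:
  steps:
    - {"dx": -0.4,"dy": -1,"dz": 0,"rx": 0,"ry": 0,"rz": 0,"claw": 100}
    - {"dx": -0.4,"dy": -1,"dz": 0.4,"rx": 0,"ry": 0,"rz": 0,"claw": 100}
    - {"dx": -0.5,"dy": -1,"dz": 0.6,"rx": 0,"ry": 0,"rz": 0,"claw": 100}
    - {"dx": -0.5,"dy": -1,"dz": 0.6,"rx": 0,"ry": 0,"rz": 0,"claw": 100}
    - {"dx": -0.3,"dy": -0.6,"dz": 0.6,"rx": 0,"ry": 0,"rz": 0,"claw": 100}
    - {"dx": 0,"dy": 0,"dz": 0,"rx": 0,"ry": 0,"rz": 0,"claw": 100}

```text
clock: 2.4
tool_pos: [0.5076, -0.0582, 0.2305]
orientation: [-3.14, -0.004, 3.135]
wrist_force: [0.2, -0.5, 0.3]
width: 1.0
grasp_force: 0.0
```

Run:
```python
from h import *
f=grab('wrist','w1');print(f['camera_matrix'][:2],np.round(f['pose'],3))
print(manip.observe()['tool_pos'],manip.observe()['joints'])
print(proj(f,[.522,-.058,.07]))
```

```text
[[279.39110249   0.         322.33504969]
 [  0.         279.39110249 197.95470071]] [[ 0.006 -0.956 -0.295  0.431]
 [ 1.     0.005  0.003 -0.056]
 [-0.001 -0.295  0.956  0.378]
 [ 0.     0.     0.     1.   ]]
[ 0.507765   -0.05626363  0.23165432] [-0.26177688  0.31872755  0.34643348  1.92409139 -0.13282124  0.92372107
  1.71579813]
[321.5921521  194.70207397]
```

View pics/w1.png

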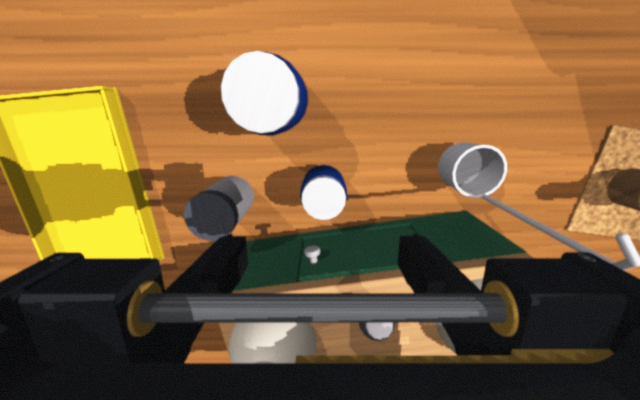

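Run:
```python
from h import *
f=load('w1')
print('jar',ray(f,324,199,.07),'pin',ray(f,380,327,.177),'tin',ray(f,210,216,.091),'big',ray(f,259,91,.09),'knob',ray(f,311,251,.07))
print('shelf front edge', ray(f,465,211,.14), ray(f,240,289,.14), ray(f,522,254,.14))
```

```text
jar [ 0.527189   -0.05525287  0.07      ] pin [ 0.61163816 -0.00694823  0.177     ] tin [ 0.53950345 -0.18044369  0.091     ] big [ 0.41145737 -0.11760514  0.09      ] knob [ 0.59384875 -0.07143201  0.07      ]
shelf front edge [0.5173279 0.0718578 0.14     ] [ 0.59830826 -0.13909395  0.14      ] [0.56097472 0.13220369 0.14      ]
```

>>> carry_out:
  steps:
    - {"dx": -0.6,"dy": 0,"dz": 0.6,"rx": 0,"ry": 0,"rz": 0,"claw": 100}
    - {"dx": 0,"dy": 0,"dz": 1,"rx": 0,"ry": 0,"rz": 0,"claw": 100}
    - {"dx": 0,"dy": 0,"dz": 1,"rx": 0,"ry": 0,"rz": 0,"claw": 100}
    - {"dx": 0,"dy": 0,"dz": 1,"rx": 0,"ry": 0,"rz": 0,"claw": 100}
    - {"dx": 0,"dy": 0,"dz": 1,"rx": 0,"ry": 0,"rz": 0,"claw": 100}
    - {"dx": 0,"dy": 0,"dz": 1,"rx": 0,"ry": 0,"rz": 0,"claw": 100}
    - {"dx": 0,"dy": 0,"dz": 0.7,"rx": 0,"ry": 0,"rz": 0,"claw": 100}
    - {"dx": 0,"dy": 0,"dz": 0,"rx": 0,"ry": 0,"rz": 0,"claw": 100}

```text
clock: 3.25
tool_pos: [0.525, -0.0533, 0.0423]
orientation: [3.14, -0.004, -3.141]
wrist_force: [-0.3, 0.6, 0.3]
width: 1.0
grasp_force: 0.0
```

>>> carry_out:
  steps:
    - {"dx": 0,"dy": 0,"dz": 0,"rx": 0,"ry": 0,"rz": 0,"claw": 40}
    - {"dx": 0,"dy": 0,"dz": 0,"rx": 0,"ry": 0,"rz": 0,"claw": 40}
    - {"dx": 0,"dy": 0,"dz": 0,"rx": 0,"ry": 0,"rz": 0,"claw": 40}
    - {"dx": 0,"dy": 0,"dz": 0,"rx": 0,"ry": 0,"rz": 0,"claw": 40}
    - {"dx": 0,"dy": 0,"dz": 0,"rx": 0,"ry": 0,"rz": 0,"claw": 40}
  newtons: 25

```text
clock: 3.75
tool_pos: [0.5276, -0.056, 0.0448]
orientation: [-3.141, 0.002, 3.139]
wrist_force: [-1.2, -1.4, 7.6]
width: 0.636
grasp_force: 25.0
```

>>> carry_out:
  steps:
    - {"dx": 0,"dy": 0,"dz": 0,"rx": 0,"ry": 0,"rz": 0,"claw": 80}
    - {"dx": 0,"dy": 0,"dz": -0.35,"rx": 0,"ry": 0,"rz": 0,"claw": 80}
    - {"dx": 0,"dy": 0,"dz": 0,"rx": 0,"ry": 0,"rz": 0,"claw": 80}
    - {"dx": 0,"dy": 0,"dz": 0,"rx": 0,"ry": 0,"rz": 0,"claw": 40}
    - {"dx": 0,"dy": 0,"dz": 0,"rx": 0,"ry": 0,"rz": 0,"claw": 40}
    - {"dx": 0,"dy": 0,"dz": 0,"rx": 0,"ry": 0,"rz": 0,"claw": 40}
    - {"dx": 0,"dy": 0,"dz": 0,"rx": 0,"ry": 0,"rz": 0,"claw": 40}

```text
clock: 4.45
tool_pos: [0.5266, -0.0555, 0.0541]
orientation: [-3.141, -0.0, 3.14]
wrist_force: [-0.3, 0.1, 0.4]
width: 0.573
grasp_force: 25.0
```

>>> carry_out:
  steps:
    - {"dx": 0,"dy": 0,"dz": -0.5,"rx": 0,"ry": 0,"rz": 0,"claw": 40}
    - {"dx": 0,"dy": 0,"dz": -1,"rx": 0,"ry": 0,"rz": 0,"claw": 40}
    - {"dx": 0,"dy": 0,"dz": -1,"rx": 0,"ry": 0,"rz": 0,"claw": 40}
    - {"dx": 0,"dy": 0,"dz": -1,"rx": 0,"ry": 0,"rz": 0,"claw": 40}
    - {"dx": 0,"dy": -0.3,"dz": -1,"rx": 0,"ry": 0,"rz": 0,"claw": 40}
    - {"dx": -0.1,"dy": -0.7,"dz": 0,"rx": 0,"ry": 0,"rz": 0,"claw": 40}
    - {"dx": -0.1,"dy": -1,"dz": 0,"rx": 0,"ry": 0,"rz": 0,"claw": 40}
    - {"dx": -0.2,"dy": -1,"dz": 0,"rx": 0,"ry": 0,"rz": 0,"claw": 40}

```text
clock: 5.25
tool_pos: [0.538, -0.1458, 0.1901]
orientation: [3.141, -0.0, 3.141]
wrist_force: [1.1, 0.1, -2.6]
width: 0.568
grasp_force: 25.1
```

>>> carry_out:
  steps:
    - {"dx": -0.2,"dy": -1,"dz": 0,"rx": 0,"ry": 0,"rz": 0,"claw": 40}
    - {"dx": -0.2,"dy": -1,"dz": 0,"rx": 0,"ry": 0,"rz": 0,"claw": 40}
    - {"dx": -0.2,"dy": -1,"dz": 0,"rx": 0,"ry": 0,"rz": 0,"claw": 40}
    - {"dx": -0.2,"dy": -1,"dz": 0,"rx": 0,"ry": 0,"rz": 0,"claw": 40}
    - {"dx": -0.2,"dy": -1,"dz": 0,"rx": 0,"ry": 0,"rz": 0,"claw": 40}
    - {"dx": -0.1,"dy": -1,"dz": 0,"rx": 0,"ry": 0,"rz": 0,"claw": 40}
    - {"dx": 0,"dy": -0.8,"dz": 0,"rx": 0,"ry": 0,"rz": 0,"claw": 40}
    - {"dx": 0,"dy": 0,"dz": 0,"rx": 0,"ry": 0,"rz": 0,"claw": 40}

```text
clock: 6.05
tool_pos: [0.5691, -0.3541, 0.1898]
orientation: [-3.138, -0.001, 3.135]
wrist_force: [-0.1, 0.0, -3.5]
width: 0.57
grasp_force: 25.1
```

>>> carry_out:
  steps:
    - {"dx": 0,"dy": -0.9,"dz": 0,"rx": 0,"ry": 0,"rz": 0,"claw": 40}
    - {"dx": 0,"dy": 0,"dz": 1,"rx": 0,"ry": 0,"rz": 0,"claw": 40}
    - {"dx": 0,"dy": 0,"dz": 1,"rx": 0,"ry": 0,"rz": 0,"claw": 40}
    - {"dx": 0,"dy": 0,"dz": 1,"rx": 0,"ry": 0,"rz": 0,"claw": 40}
    - {"dx": 0,"dy": 0,"dz": 0.7,"rx": 0,"ry": 0,"rz": 0,"claw": 40}
    - {"dx": 0,"dy": 0,"dz": 0.3,"rx": 0,"ry": 0,"rz": 0,"claw": 40}
    - {"dx": 0,"dy": 0,"dz": 0.2,"rx": 0,"ry": 0,"rz": 0,"claw": 40}
    - {"dx": 0,"dy": 0,"dz": 0,"rx": 0,"ry": 0,"rz": 0,"claw": 40}

```text
clock: 6.85
tool_pos: [0.5713, -0.3761, 0.0635]
orientation: [3.141, -0.0, 3.14]
wrist_force: [0.0, -0.2, -2.9]
width: 0.57
grasp_force: 25.1
```

>>> carry_out:
  steps:
    - {"dx": 0,"dy": 0,"dz": 0.1,"rx": 0,"ry": 0,"rz": 0,"claw": 40}
    - {"dx": 0,"dy": 0,"dz": 0.1,"rx": 0,"ry": 0,"rz": 0,"claw": 40}
    - {"dx": 0,"dy": 0,"dz": 0,"rx": 0,"ry": 0,"rz": 0,"claw": 40}

```text
clock: 7.15
tool_pos: [0.5719, -0.3769, 0.0582]
orientation: [-3.141, 0.002, 3.14]
wrist_force: [0.5, -0.4, 0.7]
width: 0.574
grasp_force: 25.1
```

>>> carry_out:
  steps:
    - {"dx": 0,"dy": 0,"dz": 0,"rx": 0,"ry": 0,"rz": 0,"claw": 80}
    - {"dx": 0,"dy": 0,"dz": 0,"rx": 0,"ry": 0,"rz": 0,"claw": 100}
    - {"dx": 0,"dy": 0,"dz": -0.6,"rx": 0,"ry": 0,"rz": 0,"claw": 100}
    - {"dx": 0,"dy": 0,"dz": -1,"rx": 0,"ry": 0,"rz": 0,"claw": 100}
    - {"dx": 0,"dy": 0,"dz": -1,"rx": 0,"ry": 0,"rz": 0,"claw": 100}
    - {"dx": 0.4,"dy": 0.8,"dz": -1,"rx": 0,"ry": 0,"rz": 0,"claw": 100}
    - {"dx": 0.4,"dy": 1,"dz": -1,"rx": 0,"ry": 0,"rz": 0,"claw": 100}
    - {"dx": 0.4,"dy": 1,"dz": -1,"rx": 0,"ry": 0,"rz": 0,"claw": 100}

```text
clock: 7.95
tool_pos: [0.5348, -0.2918, 0.2277]
orientation: [-3.141, 0.001, 3.139]
wrist_force: [0.3, -0.0, -0.1]
width: 1.001
grasp_force: 0.0
```

Run:
```python
from h import *
f=grab('wrist','w2')
s=manip.observe();print(s['tool_pos'],s['joints'])
```

```text
[ 0.53612705 -0.28756641  0.23236173] [ 0.14403857  0.48851478  0.38141011  1.68249772 -0.21348077  1.00646604
  2.17081341]
```

View pics/w2.png

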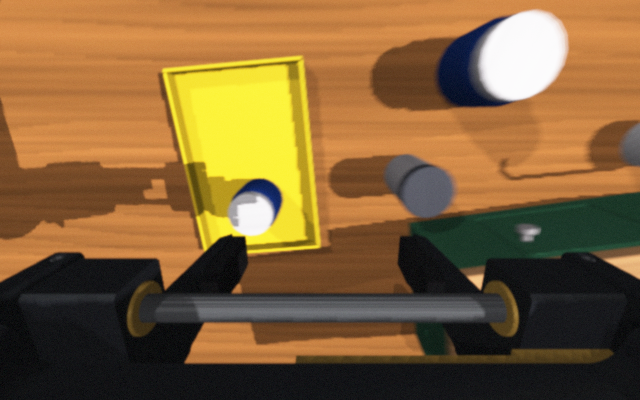

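>>> carry_out:
  steps:
    - {"dx": 0.3,"dy": 1,"dz": -0.8,"rx": 0,"ry": 0,"rz": 0,"claw": 100}
    - {"dx": 0.3,"dy": 1,"dz": -0.8,"rx": 0,"ry": 0,"rz": 0,"claw": 100}
    - {"dx": 0.3,"dy": 1,"dz": -0.7,"rx": 0,"ry": 0,"rz": 0,"claw": 100}
    - {"dx": 0.3,"dy": 1,"dz": 0,"rx": 0,"ry": 0,"rz": 0,"claw": 100}
    - {"dx": 0.3,"dy": 1,"dz": 0,"rx": 0,"ry": 0,"rz": 0,"claw": 100}
    - {"dx": 0.3,"dy": 1,"dz": 0,"rx": 0,"ry": 0,"rz": 0,"claw": 100}
    - {"dx": 0,"dy": 1,"dz": 0,"rx": 0,"ry": 0,"rz": 0,"claw": 100}
    - {"dx": 0,"dy": 1,"dz": 0,"rx": 0,"ry": 0,"rz": 0,"claw": 100}

```text
clock: 8.8
tool_pos: [0.4814, -0.0515, 0.2957]
orientation: [3.141, 0.002, 3.139]
wrist_force: [1.0, 0.7, -0.7]
width: 1.0
grasp_force: 0.0
```

>>> carry_out:
  steps:
    - {"dx": 0,"dy": 1,"dz": 0,"rx": 0,"ry": 0,"rz": 0,"claw": 100}
    - {"dx": 0,"dy": 1,"dz": 0,"rx": 0,"ry": 0,"rz": 0,"claw": 100}
    - {"dx": 0,"dy": 1,"dz": 0,"rx": 0,"ry": 0,"rz": 0,"claw": 100}
    - {"dx": 0,"dy": 1,"dz": 0,"rx": 0,"ry": 0,"rz": 0,"claw": 100}
    - {"dx": 0,"dy": 1,"dz": 0,"rx": 0,"ry": 0,"rz": 0,"claw": 100}
    - {"dx": 0,"dy": 1,"dz": 0,"rx": 0,"ry": 0,"rz": 0,"claw": 100}
    - {"dx": 0,"dy": 1,"dz": 0,"rx": 0,"ry": 0,"rz": 0,"claw": 100}
    - {"dx": 0,"dy": 1,"dz": 0,"rx": 0,"ry": 0,"rz": 0,"claw": 100}

```text
clock: 9.6
tool_pos: [0.4822, 0.1886, 0.2956]
orientation: [3.141, 0.002, 3.139]
wrist_force: [-0.3, 0.4, -0.2]
width: 1.0
grasp_force: 0.0
```

>>> carry_out:
  steps:
    - {"dx": 0,"dy": 1,"dz": 0,"rx": 0,"ry": 0,"rz": 0,"claw": 100}
    - {"dx": -0.1,"dy": 1,"dz": 0,"rx": 0,"ry": 0,"rz": 0,"claw": 100}
    - {"dx": -0.2,"dy": 1,"dz": 0,"rx": 0,"ry": 0,"rz": 0,"claw": 100}
    - {"dx": -0.2,"dy": 1,"dz": 0,"rx": 0,"ry": 0,"rz": 0,"claw": 100}
    - {"dx": -0.3,"dy": 1,"dz": 0,"rx": 0,"ry": 0,"rz": 0,"claw": 100}
    - {"dx": 0,"dy": 0,"dz": 0,"rx": 0,"ry": 0,"rz": 0,"claw": 100}

```text
clock: 10.2
tool_pos: [0.5059, 0.3421, 0.2951]
orientation: [3.139, 0.001, -3.139]
wrist_force: [-0.5, -1.0, -0.2]
width: 1.003
grasp_force: 0.0
```

Run:
```python
from h import *
f=grab('wrist','w3')
s=manip.observe();print(s['tool_pos'],s['joints'],proj(f,[.524,.353,.129]))
g=load('w2');print([ray(g,*p,.025)[:2].round(3) for p in((163,70),(302,58),(319,246),(205,252))],ray(g,255,213,.074))
```

```text
[0.50613508 0.33930961 0.29499625] [-0.74121925  0.41288528  0.104744    1.59611613 -0.04647406  1.13401899
  0.94596377] [330.0223941  195.65728545]
[array([ 0.413, -0.473]), array([ 0.401, -0.313]), array([ 0.637, -0.295]), array([ 0.646, -0.455])] [ 0.56979017 -0.36786937  0.074     ]
```

View pics/w3.png

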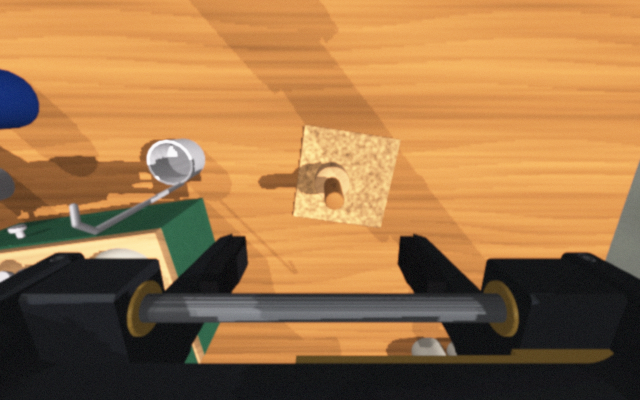

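>>> carry_out:
  steps:
    - {"dx": -0.7,"dy": 0.5,"dz": 0.6,"rx": 0,"ry": 0,"rz": 0,"claw": 100}
    - {"dx": 0,"dy": 0,"dz": 1,"rx": 0,"ry": 0,"rz": 0,"claw": 100}
    - {"dx": 0,"dy": 0,"dz": 1,"rx": 0,"ry": 0,"rz": 0,"claw": 100}
    - {"dx": 0,"dy": 0,"dz": 1,"rx": 0,"ry": 0,"rz": 0,"claw": 100}
    - {"dx": 0,"dy": 0,"dz": 0.4,"rx": 0,"ry": 0,"rz": 0,"claw": 100}
    - {"dx": 0,"dy": 0,"dz": 0,"rx": 0,"ry": 0,"rz": 0,"claw": 100}

```text
clock: 10.85
tool_pos: [0.5268, 0.351, 0.1735]
orientation: [-3.139, -0.002, 3.139]
wrist_force: [-0.0, -0.3, 0.1]
width: 1.0
grasp_force: 0.0
```

Run:
```python
from h import *
f=grab('wrist','w4')
s=manip.observe();print(s['tool_pos'],proj(f,[.527,.356,.129]),proj(f,[.527,.356,.046]))
```

```text
[0.52768933 0.35185088 0.17501557] [327.5064568  220.72271945] [326.18640434 190.25117978]
```

View pics/w4.png

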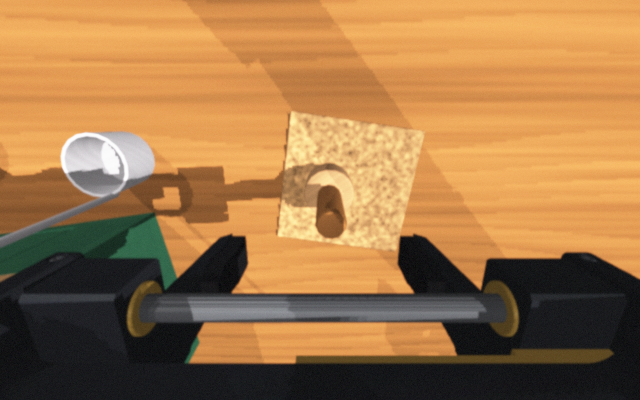

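>>> carry_out:
  steps:
    - {"dx": -0.05,"dy": 0.2,"dz": 0.5,"rx": 0,"ry": 0,"rz": 0,"claw": 100}
    - {"dx": 0,"dy": 0,"dz": 1,"rx": 0,"ry": 0,"rz": 0,"claw": 100}
    - {"dx": 0,"dy": 0,"dz": 1,"rx": 0,"ry": 0,"rz": 0,"claw": 100}
    - {"dx": 0,"dy": 0,"dz": 0.6,"rx": 0,"ry": 0,"rz": 0,"claw": 100}
    - {"dx": 0,"dy": 0,"dz": 0,"rx": 0,"ry": 0,"rz": 0,"claw": 70}
    - {"dx": 0,"dy": 0,"dz": 0,"rx": 0,"ry": 0,"rz": 0,"claw": 40}
    - {"dx": 0,"dy": 0,"dz": 0,"rx": 0,"ry": 0,"rz": 0,"claw": 35}
    - {"dx": 0,"dy": 0,"dz": 0,"rx": 0,"ry": 0,"rz": 0,"claw": 35}

```text
clock: 11.7
tool_pos: [0.5298, 0.3593, 0.0828]
orientation: [3.14, 0.002, 3.14]
wrist_force: [-0.2, -0.0, 0.3]
width: 0.66
grasp_force: 0.0
```

>>> carry_out:
  steps:
    - {"dx": 0,"dy": 0,"dz": 0,"rx": 0,"ry": 0,"rz": 0,"claw": 10}
    - {"dx": 0,"dy": 0,"dz": 0,"rx": 0,"ry": 0,"rz": 0,"claw": 10}
    - {"dx": 0,"dy": 0,"dz": 0,"rx": 0,"ry": 0,"rz": 0,"claw": 10}
    - {"dx": 0,"dy": 0,"dz": 0,"rx": 0,"ry": 0,"rz": 0,"claw": 10}
    - {"dx": 0,"dy": 0,"dz": 0,"rx": 0,"ry": 0,"rz": 0,"claw": 10}
  newtons: 55

```text
clock: 12.2
tool_pos: [0.5288, 0.3584, 0.0811]
orientation: [-3.141, -0.0, 3.14]
wrist_force: [0.2, -0.7, 1.3]
width: 0.258
grasp_force: 55.0
```

>>> carry_out:
  steps:
    - {"dx": 0,"dy": 0,"dz": -0.5,"rx": 0,"ry": 0,"rz": 0,"claw": 10}
    - {"dx": 0,"dy": 0,"dz": -1,"rx": 0,"ry": 0,"rz": 0,"claw": 10}
    - {"dx": 0,"dy": 0,"dz": -1,"rx": 0,"ry": 0,"rz": 0,"claw": 10}
    - {"dx": 0.2,"dy": -0.5,"dz": -1,"rx": 0,"ry": 0,"rz": 0,"claw": 10}
    - {"dx": 0.3,"dy": -1,"dz": -1,"rx": 0,"ry": 0,"rz": -0.8,"claw": 10}
    - {"dx": 0.3,"dy": -1,"dz": -1,"rx": 0,"ry": 0,"rz": -0.9,"claw": 10}
    - {"dx": 0.3,"dy": -0.9,"dz": -1,"rx": 0,"ry": 0,"rz": 0,"claw": 10}
    - {"dx": 0.3,"dy": -0.9,"dz": -1,"rx": 0,"ry": 0,"rz": 0,"claw": 10}

```text
clock: 13.0
tool_pos: [0.4963, 0.2256, 0.3083]
orientation: [3.141, 0.001, -2.995]
wrist_force: [0.9, -0.1, -2.3]
width: 0.261
grasp_force: 55.0
```

>>> carry_out:
  steps:
    - {"dx": 0,"dy": -0.9,"dz": -0.9,"rx": 0,"ry": 0,"rz": 0,"claw": 10}
    - {"dx": 0,"dy": -1,"dz": -0.2,"rx": 0,"ry": 0,"rz": 0,"claw": 10}
    - {"dx": 0,"dy": -1,"dz": 0,"rx": 0,"ry": 0,"rz": 0,"claw": 10}
    - {"dx": 0,"dy": -1,"dz": 0,"rx": 0,"ry": 0,"rz": 0,"claw": 10}
    - {"dx": 0,"dy": -1,"dz": 0,"rx": 0,"ry": 0,"rz": 0,"claw": 10}
    - {"dx": 0,"dy": -1,"dz": 0,"rx": 0,"ry": 0,"rz": 0,"claw": 10}
    - {"dx": 0,"dy": -1,"dz": 0,"rx": 0,"ry": 0,"rz": 0,"claw": 10}
    - {"dx": 0,"dy": -0.8,"dz": 0,"rx": 0,"ry": 0,"rz": 0,"claw": 10}

```text
clock: 13.8
tool_pos: [0.5304, -0.0036, 0.3401]
orientation: [-3.141, 0.001, -2.996]
wrist_force: [0.1, -0.2, -1.6]
width: 0.259
grasp_force: 55.0
```

>>> carry_out:
  steps:
    - {"dx": 0.3,"dy": 0,"dz": 0,"rx": 0,"ry": -1,"rz": 0,"claw": 10}
    - {"dx": 0.3,"dy": 0,"dz": 0,"rx": 0,"ry": -1,"rz": 0,"claw": 10}
    - {"dx": 0,"dy": 0,"dz": 0,"rx": 0,"ry": -1,"rz": 0,"claw": 10}
    - {"dx": 0,"dy": 0,"dz": 0,"rx": 0,"ry": -1,"rz": 0,"claw": 10}
    - {"dx": 0,"dy": 0,"dz": 0,"rx": 0,"ry": -1,"rz": 0,"claw": 10}
    - {"dx": 0,"dy": 0,"dz": 0,"rx": 0,"ry": -1,"rz": 0,"claw": 10}
    - {"dx": 0,"dy": 0,"dz": 0,"rx": 0,"ry": -1,"rz": 0,"claw": 10}
    - {"dx": 0,"dy": 0,"dz": 0,"rx": 0,"ry": 0,"rz": 0,"claw": 10}

```text
clock: 14.6
tool_pos: [0.5098, -0.0046, 0.337]
orientation: [3.14, 0.608, -2.996]
wrist_force: [0.2, 1.0, -1.2]
width: 0.257
grasp_force: 55.0
```

```bash
cat >> h.py <<'E'
from scipy.spatial.transform import Rotation as Ro
def st(P=(.606,-.009,.177),L=.077):
    s=manip.observe();R=Ro.from_euler('xyz',s['orientation']).as_matrix();t=s['tool_pos']
    print('z',R[:,2].round(3),'j',s['joints'].round(2)); m=t+R[:,2]*L
    print('face',m.round(4),'to pin in tool units',(R.T@(np.array(P)-m)/.03).round(2),'F',s['wrist_force'].round(1))
E
python3 - <<'E'
from h import *
st()
t=grab('top','t2');s=grab('scene','s2')
a=cv2.resize(s['frame'][140:260,230:390],None,fx=4,fy=4,interpolation=cv2.INTER_CUBIC)
cv2.imwrite('pics/m2.png',a)
E
```

```text
z [ 0.565  0.084 -0.821] j [-0.28 -0.12  0.22  2.26 -0.08  0.39  1.73]
face [0.5534 0.0018 0.2738] to pin in tool units [ 0.46 -0.62  3.61] F [ 0.2  1.  -1.2]
```

View pics/m2.png

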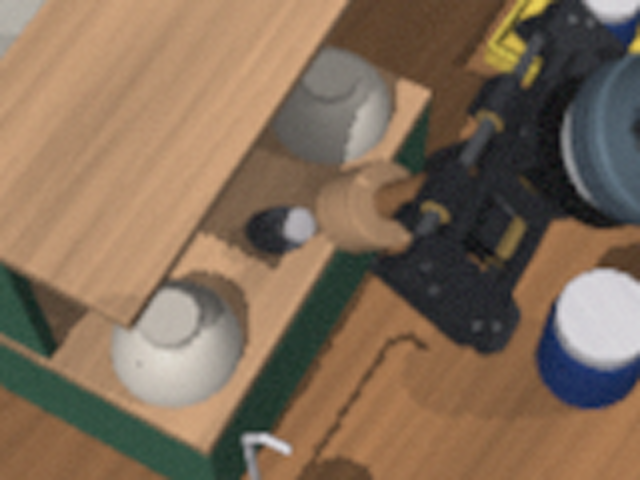

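>>> carry_out:
  steps:
    - {"dx": 0.45,"dy": -0.6,"dz": 0.4,"rx": 0,"ry": 0,"rz": 0,"claw": 10}
    - {"dx": 0,"dy": 0,"dz": 0.8,"rx": 0,"ry": 0,"rz": 0,"claw": 10}
    - {"dx": 0,"dy": 0,"dz": 0.8,"rx": 0,"ry": 0,"rz": 0,"claw": 10}
    - {"dx": 0,"dy": 0,"dz": 0.6,"rx": 0,"ry": 0,"rz": 0,"claw": 10}
    - {"dx": 0,"dy": 0,"dz": 0.2,"rx": 0,"ry": 0,"rz": 0,"claw": 10}
    - {"dx": 0,"dy": 0,"dz": 0,"rx": 0,"ry": 0,"rz": 0,"claw": 10}

```text
clock: 15.3
tool_pos: [0.5536, -0.0157, 0.2615]
orientation: [3.141, 0.609, -2.994]
wrist_force: [-0.3, -0.1, -2.0]
width: 0.26
grasp_force: 55.0
```

Run:
```python
from h import *
st()
s=grab('scene','s3');t=grab('top','t3')
a=cv2.resize(s['frame'][150:240,260:360],None,fx=5,fy=5,interpolation=cv2.INTER_CUBIC)
b=cv2.resize(t['frame'][150:225,280:350],None,fx=5,fy=5,interpolation=cv2.INTER_CUBIC)
b=cv2.copyMakeBorder(b,0,a.shape[0]-b.shape[0],0,800-a.shape[1]-b.shape[1] if a.shape[1]+b.shape[1]<800 else 0,cv2.BORDER_CONSTANT)
m=np.hstack([a,b])
cv2.imwrite('pics/m3.png',cv2.resize(m,(790,int(m.shape[0]*790/m.shape[1]))))
```

```text
z [ 0.566  0.085 -0.82 ] j [-0.3   0.11  0.32  2.27 -0.64  0.2   2.31]
face [ 0.5971 -0.0092  0.1984] to pin in tool units [ 0.17 -0.04  0.75] F [-0.3 -0.1 -2. ]
```

View pics/m3.png

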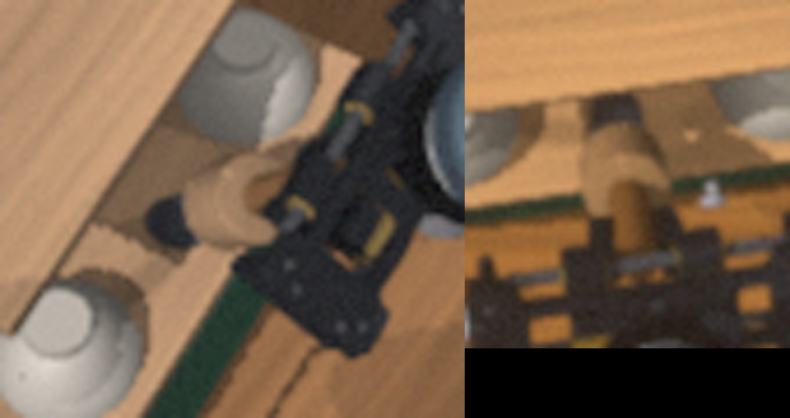

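>>> carry_out:
  steps:
    - {"dx": 0,"dy": 0,"dz": 0,"rx": 0,"ry": 0,"rz": 1,"claw": 10}
    - {"dx": 0,"dy": 0,"dz": 0,"rx": 0,"ry": 0,"rz": 1,"claw": 10}
    - {"dx": 0,"dy": 0,"dz": 0,"rx": 0,"ry": 0,"rz": 1,"claw": 10}
    - {"dx": 0,"dy": 0,"dz": 0,"rx": 0,"ry": 0,"rz": 1,"claw": 10}
    - {"dx": 0,"dy": 0,"dz": 0.3,"rx": 0,"ry": 0,"rz": 0,"claw": 10}
    - {"dx": 0,"dy": 0,"dz": 0,"rx": 0,"ry": 0,"rz": 0,"claw": 10}

```text
clock: 16.0
tool_pos: [0.5579, -0.0153, 0.255]
orientation: [2.906, 0.57, 2.871]
wrist_force: [-0.8, -0.9, -2.2]
width: 0.261
grasp_force: 55.0
```

```bash
python3 -c "
from h import *
st()"
```

```text
z [ 0.568  0.085 -0.819] j [-0.36  0.13  0.38  2.27 -0.77  0.2   2.09]
face [ 0.6016 -0.0088  0.1919] to pin in tool units [ 0.15 -0.09  0.49] F [-0.8 -0.9 -2.2]
```

>>> carry_out:
  steps:
    - {"dx": 0.1,"dy": -0.1,"dz": 0.3,"rx": 0,"ry": 0,"rz": 0,"claw": 10}
    - {"dx": 0,"dy": 0,"dz": 0.3,"rx": 0,"ry": 0,"rz": 0,"claw": 10}
    - {"dx": 0,"dy": 0,"dz": 0.2,"rx": 0,"ry": 0,"rz": 0,"claw": 10}
  newtons: 60

```text
clock: 16.3
tool_pos: [0.5686, -0.0162, 0.2335]
orientation: [2.905, 0.57, 2.869]
wrist_force: [-7.8, -1.0, 8.4]
width: 0.258
grasp_force: 59.9
```

```bash
python3 -c "
from h import *
st()"
```

```text
z [ 0.569  0.084 -0.818] j [-0.43  0.2   0.48  2.27 -1.17  0.2   2.48]
face [ 0.6123 -0.0097  0.1705] to pin in tool units [ 0.06  0.04 -0.3 ] F [-7.8 -1.   8.4]
```

>>> carry_out:
  steps:
    - {"dx": 0,"dy": 0,"dz": 0.1,"rx": 0,"ry": 0.4,"rz": 0.3,"claw": 10}
    - {"dx": 0,"dy": 0,"dz": 0.1,"rx": 0,"ry": 0.2,"rz": 0.3,"claw": 10}
    - {"dx": 0,"dy": 0,"dz": 0,"rx": 0,"ry": 0,"rz": 0,"claw": 10}
    - {"dx": 0,"dy": 0,"dz": 0,"rx": 0,"ry": 0,"rz": 0,"claw": 10}

```text
clock: 16.7
tool_pos: [0.5735, -0.0163, 0.2305]
orientation: [2.882, 0.51, 2.824]
wrist_force: [-5.0, -1.6, 10.4]
width: 0.256
grasp_force: 60.0
```

Run:
```python
from h import *
st()
t=grab('top','t4')
# door edge/knob check: change vs t3 in area in front of shelf door
d=cv2.absdiff(t['frame'],load('t3')['frame']).max(2)
ys,xs=np.where(d[180:300,230:440]>60); print(len(xs), np.percentile(xs,[2,50,98])+230 if len(xs) else 0, np.percentile(ys,[2,50,98])+180 if len(xs) else 0)
P=np.array
f=t
c,s=np.cos(.147),np.sin(.147)
o=P([.585,-.016])+.1*P([c,s])
for p in[(-100-148,75,.119),(-100,75,.119),(-100,-71,.119)]:
    print(proj(f,[o[0]+(c*p[0]-s*p[1])/1e3,o[1]+(s*p[0]+c*p[1])/1e3,p[2]]).round())
```

```text
z [ 0.529  0.096 -0.843] j [-0.5   0.23  0.58  2.23 -1.03  0.28  2.29]
face [ 0.6143 -0.0089  0.1656] to pin in tool units [ 0.04  0.03 -0.47] F [-5.  -1.6 10.4]
1879 [286. 319. 433.] [187.   223.   295.44]
[298. 242.]
[290. 193.]
[338. 186.]
```

Run:
```python
from h import *
a=load('t3')['frame'];b=load('t4')['frame']
for v in (200,210,220,230,238):
    print(v,[(u,a[v,u].tolist(),b[v,u].tolist()) for u in range(286,312,3) if np.abs(a[v,u].astype(int)-b[v,u]).max()>30])
```

```text
200 [(286, [51, 104, 157], [44, 49, 59]), (289, [53, 103, 160], [44, 48, 56]), (292, [52, 105, 157], [39, 43, 53]), (295, [46, 101, 157], [42, 44, 55]), (298, [51, 105, 158], [50, 59, 56]), (301, [52, 103, 156], [44, 50, 54]), (304, [52, 103, 158], [42, 46, 55])]
210 [(295, [70, 75, 86], [38, 43, 53]), (298, [72, 84, 102], [38, 44, 49]), (304, [38, 42, 51], [36, 86, 113]), (307, [43, 45, 52], [36, 76, 98])]
220 [(286, [43, 47, 54], [33, 69, 103]), (289, [43, 46, 52], [35, 71, 103]), (292, [37, 42, 52], [40, 69, 105]), (304, [38, 46, 55], [54, 111, 168]), (307, [36, 39, 47], [41, 81, 123])]
230 [(286, [45, 47, 55], [51, 102, 157]), (289, [40, 43, 51], [52, 104, 161]), (292, [38, 41, 52], [52, 104, 160]), (295, [39, 45, 51], [53, 106, 160]), (298, [39, 45, 54], [51, 107, 160]), (301, [43, 53, 70], [50, 105, 161]), (304, [46, 67, 92], [54, 107, 163]), (307, [25, 36, 47], [67, 100, 138]), (310, [55, 52, 49], [100, 91, 74])]
238 [(307, [83, 79, 78], [49, 100, 152])]
```

>>> carry_out:
  steps:
    - {"dx": 0,"dy": 0,"dz": 0.15,"rx": 0,"ry": 0,"rz": 0,"claw": 10}
    - {"dx": 0,"dy": 0,"dz": 0,"rx": 0,"ry": 0,"rz": 0,"claw": 10}
    - {"dx": 0,"dy": 0,"dz": 0,"rx": 0,"ry": 0,"rz": 0,"claw": 10}

```text
clock: 17.05
tool_pos: [0.5757, -0.0169, 0.2284]
orientation: [2.879, 0.512, 2.82]
wrist_force: [-26.2, -4.0, 36.5]
width: 0.26
grasp_force: 60.0
```

```bash
python3 -c "
from h import *
st()"
```

```text
z [ 0.531  0.097 -0.842] j [-0.48  0.24  0.56  2.23 -1.06  0.28  2.32]
face [ 0.6166 -0.0094  0.1636] to pin in tool units [ 0.08  0.05 -0.56] F [-26.2  -4.   36.5]
```

>>> carry_out:
  steps:
    - {"dx": 0,"dy": 0,"dz": -0.4,"rx": 0,"ry": 0,"rz": 0,"claw": 10}
    - {"dx": 0,"dy": 0,"dz": -0.9,"rx": 0,"ry": 0,"rz": 0,"claw": 10}
    - {"dx": 0,"dy": 0,"dz": -1,"rx": 0,"ry": 0,"rz": 0,"claw": 10}
    - {"dx": 0,"dy": 0,"dz": -1,"rx": 0,"ry": 0,"rz": 0,"claw": 10}
    - {"dx": 0.3,"dy": 0,"dz": -0.8,"rx": 0,"ry": 0.9,"rz": 0,"claw": 10}
    - {"dx": 0.3,"dy": 0,"dz": -0.3,"rx": 0,"ry": 1,"rz": 0,"claw": 10}
    - {"dx": 0.3,"dy": 0,"dz": 0,"rx": 0,"ry": 1,"rz": 0,"claw": 10}
    - {"dx": 0,"dy": 0,"dz": 0,"rx": 0,"ry": 0,"rz": 0,"claw": 10}

```text
clock: 17.85
tool_pos: [0.4924, -0.0173, 0.3113]
orientation: [2.908, 0.26, 2.896]
wrist_force: [0.5, -0.5, -2.7]
width: 0.262
grasp_force: 60.0
```

```bash
cat >> h.py <<'E'
def err(yaw):
    s=manip.observe();R=Ro.from_euler('xyz',s['orientation']);D=Ro.from_euler('xyz',[np.pi,0,yaw])
    print('pos',s['tool_pos'].round(4),'rotvec in tool, units of 5deg',np.degrees((R.inv()*D).as_rotvec()).round(2)/5,'j',s['joints'].round(2))
E
python3 - <<'E'
from h import *
st(); err(2.8)
f=grab('wrist','w5'); s=grab('scene','s5')
c,sn=np.cos(.147),np.sin(.147); o=np.array([.585,-.016])+.1*np.array([c,sn])
W=lambda x,y,z:[o[0]+c*x-sn*y,o[1]+sn*x+c*y,z]
for ang in(0,1.4):
  for r in(.05,.1,.14):
    p=W(-.1-r*np.sin(ang),.075-r*np.cos(ang),.117)
    for n,g in(('w',f),('s',s)):
        u,v=proj(g,p).round().astype(int); print(ang,r,n,u,v,g['frame'][v,u].tolist() if 0<=v<400 and 0<=u<640 else None, load('scene0')['frame'][v,u].tolist() if n=='s' else '')
E
```

```text
z [ 0.299  0.163 -0.94 ] j [-0.86 -0.    0.94  2.12 -0.28  0.75  1.62]
face [ 0.5154 -0.0047  0.239 ] to pin in tool units [-2.33 -0.06  2.82] F [ 0.5 -0.5 -2.7]
pos [ 0.4924 -0.0173  0.3113] rotvec in tool, units of 5deg [2.8   2.836 1.434] j [-0.86 -0.    0.94  2.12 -0.28  0.75  1.62]
0 0.05 w 319 192 [63, 92, 125] 
0 0.05 s 308 215 [60, 73, 49] [40, 53, 30]
0 0.1 w 285 207 [48, 67, 33] 
0 0.1 s 317 201 [47, 55, 33] [44, 55, 36]
0 0.14 w 257 218 [27, 38, 15] 
0 0.14 s 324 190 [47, 43, 43] [44, 54, 37]
1.4 0.05 w 337 149 [124, 168, 83] 
1.4 0.05 s 317 235 [77, 94, 58] [77, 112, 156]
1.4 0.1 w 318 115 [121, 166, 83] 
1.4 0.1 s 334 240 [94, 119, 72] [67, 101, 139]
1.4 0.14 w 300 83 [112, 154, 76] 
1.4 0.14 s 348 245 [81, 102, 63] [74, 107, 151]
```

>>> carry_out:
  steps:
    - {"dx": 0,"dy": 0,"dz": 0,"rx": 0.93,"ry": 0.94,"rz": 0.48,"claw": 10}
    - {"dx": 0,"dy": 0,"dz": 0,"rx": 0.93,"ry": 0.95,"rz": 0.48,"claw": 10}
    - {"dx": 0,"dy": 0,"dz": 0,"rx": 0.93,"ry": 0.95,"rz": 0.48,"claw": 10}
    - {"dx": -0.3,"dy": -1,"dz": 0,"rx": 0,"ry": 0,"rz": 0,"claw": 10}
    - {"dx": -0.3,"dy": -1,"dz": 0,"rx": 0,"ry": 0,"rz": 0,"claw": 10}
    - {"dx": -0.3,"dy": -1,"dz": 0,"rx": 0,"ry": 0,"rz": 0,"claw": 10}
    - {"dx": -0.3,"dy": -1,"dz": 0,"rx": 0,"ry": 0,"rz": 0,"claw": 10}
    - {"dx": -0.3,"dy": -1,"dz": 0,"rx": 0,"ry": 0,"rz": 0,"claw": 10}

```text
clock: 18.75
tool_pos: [0.4828, -0.1746, 0.3092]
orientation: [3.142, -0.001, 2.8]
wrist_force: [0.1, 0.5, -2.6]
width: 0.256
grasp_force: 60.0
```

>>> carry_out:
  steps:
    - {"dx": -0.3,"dy": -1,"dz": 0,"rx": 0,"ry": 0,"rz": 0,"claw": 10}
    - {"dx": -0.3,"dy": -1,"dz": 0,"rx": 0,"ry": 0,"rz": 0,"claw": 10}
    - {"dx": -0.3,"dy": -1,"dz": 0,"rx": 0,"ry": 0,"rz": 0,"claw": 10}
    - {"dx": -0.3,"dy": -1,"dz": 0.3,"rx": 0,"ry": 0,"rz": 0,"claw": 10}
    - {"dx": -0.3,"dy": -1,"dz": 0.5,"rx": 0,"ry": 0,"rz": 0,"claw": 10}
    - {"dx": -0.3,"dy": -1,"dz": 0.5,"rx": 0,"ry": 0,"rz": 0,"claw": 10}
    - {"dx": 0,"dy": 0,"dz": 0,"rx": 0,"ry": 0,"rz": 0,"claw": 10}

```text
clock: 19.45
tool_pos: [0.4706, -0.3647, 0.2683]
orientation: [-3.139, -0.004, 2.793]
wrist_force: [-1.6, 0.2, -1.4]
width: 0.259
grasp_force: 60.0
```

```bash
python3 -c "
from h import *
st((.469,-.389,.004)); err(2.8)"
```

```text
z [-0.005 -0.001 -1.   ] j [-0.03  0.54  0.88  1.69 -0.45  1.13  2.2 ]
face [ 0.4702 -0.3648  0.1913] to pin in tool units [-0.27 -0.75  6.24] F [-1.6  0.2 -1.4]
pos [ 0.4706 -0.3647  0.2683] rotvec in tool, units of 5deg [-0.034 -0.052 -0.076] j [-0.03  0.54  0.88  1.69 -0.45  1.13  2.2 ]
```

>>> carry_out:
  steps:
    - {"dx": -0.3,"dy": -0.7,"dz": 0.6,"rx": 0,"ry": 0,"rz": 0,"claw": 10}
    - {"dx": 0,"dy": 0,"dz": 1,"rx": 0,"ry": 0,"rz": 0,"claw": 10}
    - {"dx": 0,"dy": 0,"dz": 1,"rx": 0,"ry": 0,"rz": 0,"claw": 10}
    - {"dx": 0,"dy": 0,"dz": 1,"rx": 0,"ry": 0,"rz": 0,"claw": 10}
    - {"dx": 0,"dy": 0,"dz": 1,"rx": 0,"ry": 0,"rz": 0,"claw": 10}
    - {"dx": 0,"dy": 0,"dz": 0.8,"rx": 0,"ry": 0,"rz": 0,"claw": 10}
    - {"dx": 0,"dy": 0,"dz": 0.4,"rx": 0,"ry": 0,"rz": 0,"claw": 10}
    - {"dx": 0,"dy": 0,"dz": 0,"rx": 0,"ry": 0,"rz": 0,"claw": 10}

```text
clock: 20.25
tool_pos: [0.4747, -0.3818, 0.0951]
orientation: [3.14, -0.004, 2.801]
wrist_force: [-0.5, 0.3, -0.3]
width: 0.261
grasp_force: 60.0
```

>>> carry_out:
  steps:
    - {"dx": 0,"dy": 0,"dz": 0.1,"rx": 0,"ry": 0,"rz": 0,"claw": 10}
    - {"dx": 0,"dy": 0,"dz": 0,"rx": 0,"ry": 0,"rz": 0,"claw": 10}

```text
clock: 20.45
tool_pos: [0.4758, -0.3835, 0.0943]
orientation: [3.141, -0.0, 2.801]
wrist_force: [-0.7, 0.4, -1.6]
width: 0.258
grasp_force: 60.0
```

```bash
python3 -c "
from h import *
st((.469,-.389,.004)); err(2.8)"
```

```text
z [ 0.     0.001 -1.   ] j [ 0.12  0.77  0.71  1.77 -0.65  0.85  2.37]
face [ 0.4758 -0.3834  0.0173] to pin in tool units [ 0.15 -0.25  0.44] F [-0.7  0.4 -1.6]
pos [ 0.4758 -0.3835  0.0943] rotvec in tool, units of 5deg [ 0.01  -0.002  0.006] j [ 0.12  0.77  0.71  1.77 -0.65  0.85  2.37]
```

>>> carry_out:
  steps:
    - {"dx": 0,"dy": 0,"dz": 0.2,"rx": 0,"ry": 0,"rz": 0,"claw": 10}
    - {"dx": 0,"dy": 0,"dz": 0.1,"rx": 0,"ry": 0,"rz": 0,"claw": 10}
    - {"dx": 0,"dy": 0,"dz": 0,"rx": 0,"ry": 0,"rz": 0,"claw": 10}

```text
clock: 20.75
tool_pos: [0.4751, -0.3828, 0.0839]
orientation: [3.14, -0.002, 2.801]
wrist_force: [-0.4, 0.0, -1.3]
width: 0.256
grasp_force: 60.0
```

>>> carry_out:
  steps:
    - {"dx": 0,"dy": 0,"dz": 0.1,"rx": 0,"ry": 0,"rz": 0,"claw": 10}
    - {"dx": 0,"dy": 0,"dz": 0,"rx": 0,"ry": 0,"rz": 0,"claw": 10}

```text
clock: 20.95
tool_pos: [0.4751, -0.3829, 0.081]
orientation: [3.14, -0.002, 2.801]
wrist_force: [-0.5, 1.0, -2.9]
width: 0.256
grasp_force: 60.0
```

>>> carry_out:
  steps:
    - {"dx": 0,"dy": 0,"dz": 0.1,"rx": 0,"ry": 0,"rz": 0,"claw": 10}
    - {"dx": 0,"dy": 0,"dz": 0,"rx": 0,"ry": 0,"rz": 0,"claw": 10}

```text
clock: 21.15
tool_pos: [0.4755, -0.3834, 0.0795]
orientation: [3.14, -0.001, 2.8]
wrist_force: [-1.6, 2.7, 10.3]
width: 0.259
grasp_force: 60.0
```

Contact; release and retreat upward.

>>> carry_out:
  steps:
    - {"dx": 0,"dy": 0,"dz": 0,"rx": 0,"ry": 0,"rz": 0,"claw": 40}
    - {"dx": 0,"dy": 0,"dz": 0,"rx": 0,"ry": 0,"rz": 0,"claw": 90}
    - {"dx": 0,"dy": 0,"dz": 0,"rx": 0,"ry": 0,"rz": 0,"claw": 90}
    - {"dx": 0,"dy": 0,"dz": -0.5,"rx": 0,"ry": 0,"rz": 0,"claw": 90}
    - {"dx": 0,"dy": 0,"dz": -1,"rx": 0,"ry": 0,"rz": 0,"claw": 90}
    - {"dx": 0,"dy": 0,"dz": -1,"rx": 0,"ry": 0,"rz": 0,"claw": 90}
    - {"dx": 0,"dy": 0,"dz": -1,"rx": 0,"ry": 0,"rz": 0,"claw": 90}
    - {"dx": 0,"dy": 0,"dz": -1,"rx": 0,"ry": 0,"rz": 0,"claw": 90}

```text
clock: 21.95
tool_pos: [0.4752, -0.3835, 0.2155]
orientation: [3.14, -0.001, 2.8]
wrist_force: [0.9, -0.3, -0.8]
width: 0.898
grasp_force: 0.0
```

>>> carry_out:
  steps:
    - {"dx": 0,"dy": 0,"dz": -0.8,"rx": 0,"ry": 0,"rz": 0,"claw": 90}
    - {"dx": 0,"dy": 0,"dz": -0.5,"rx": 0,"ry": 0,"rz": 0,"claw": 90}
    - {"dx": 0,"dy": 0,"dz": 0,"rx": 0,"ry": 0,"rz": 0,"claw": 90}
    - {"dx": 0,"dy": 0,"dz": 0,"rx": 0,"ry": 0,"rz": 0,"claw": 90}
    - {"dx": 0,"dy": 0,"dz": 0,"rx": 0,"ry": 0,"rz": 0,"claw": 90}

```text
clock: 22.45
tool_pos: [0.475, -0.3827, 0.2509]
orientation: [3.139, -0.004, 2.801]
wrist_force: [-0.5, 0.8, 0.6]
width: 0.899
grasp_force: 0.0
```

Run:
```python
from h import *
st()
f=grab('wrist','w6'); s=grab('scene','s6'); F=f['frame']; hsv=cv2.cvtColor(F,cv2.COLOR_BGR2HSV)
# mallet: wooden inside tray; project upright mallet silhouette points and compare colours
for n,p in(('top',[.4755,-.383,.129]),('headTop',[.4755-.02,-.383,.046]),('floor',[.43,-.43,.004]),('jar lid',[.571,-.372,.074])):
    u,v=proj(f,p).round().astype(int); print(n,u,v,F[v,u].tolist() if 0<=v<400 and 0<=u<640 else None)
c,sn=np.cos(.147),np.sin(.147); o=np.array([.585,-.016])+.1*np.array([c,sn])
for r in(.05,.1,.14):
    x,y=-.1-r*np.sin(1.4),.075-r*np.cos(1.4); u,v=proj(s,[o[0]+c*x-sn*y,o[1]+sn*x+c*y,.117]).round().astype(int); print('door',s['frame'][v,u])
# non-yellow blob in tray
T=[proj(f,[.524+c*0+a*np.cos(.086)-b*np.sin(.086),-.384+a*np.sin(.086)+b*np.cos(.086),.02]) for a,b in((-.11,-.07),(.11,-.07),(.11,.07),(-.11,.07))]
m=np.zeros(F.shape[:2],np.uint8);cv2.fillPoly(m,[np.int32(T)],255)
w=((hsv[...,0]>5)&(hsv[...,0]<21)&(m>0)&(hsv[...,2]>40)).astype(np.uint8)
n,_,stt,cen=cv2.connectedComponentsWithStats(w)
print([(stt[i].tolist(),cen[i].round()) for i in range(1,n) if stt[i][4]>60])
```

```text
z [-0.003  0.003 -1.   ] j [ 0.02  0.59  0.86  1.67 -0.49  1.12  2.25]
face [ 0.4747 -0.3824  0.1739] to pin in tool units [ 0.04 13.19 -0.07] F [-0.5  0.8  0.6]
top 321 193 [73, 137, 208]
headTop 315 160 [121, 179, 229]
floor 278 150 [61, 243, 252]
jar lid 354 246 [251, 250, 250]
door [ 83 100  64]
door [ 96 120  74]
door [ 83 102  64]
[([302, 153, 39, 50, 1442], array([322., 176.]))]
```

```bash
python3 -c "
from workcell import manip
print(manip.hand_in())"
```

```text
the job is handed in; nothing more can be done
None
```

I handed the job in at about 22 s of the 64 s allowed: the cupboard door is open, and the jar and mallet are released and upright in the tray. I saw the jar standing in the tray in a picture. The door and mallet I checked only by pixel colours, and I did not check after backing off that the pin had sprung out again. The hand-in returned no verdict.

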